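# Load a slide press: ratchet up, seat the tray, free the pawl, ease the pad down

## Robot

A 6-joint arm with a two-finger parallel gripper is mounted at the origin on the work surface. World frame = base frame: x ahead of the robot, y to its left, z up, the work surface at z = 0. Lengths are in mm, angles in rad, forces in N, time in s.
With the tool pointing down it reaches from about 275 to 825 mm from the base axis. Payload 5.2 kg.
Tool frame: the origin (TCP) lies at the very end of the fingers, on their centre line; the grasp point (between the pads) lies 19 mm behind it; z points along the fingers, y is the line along which they close (so a half turn about z gives the same grasp; the last joint's range is limited). The gripper opens to 93 mm and grips with 3 to 60 N. Pads are 15 mm wide; open, the fingers measure 128 mm over their backs; the gripper's body (75 mm by 188 mm) begins 65 mm behind the grasp point.
Start: joints at [-1.383, 0.259, 1.535, -0, 1.348, -0.203], TCP at [209.531, -508.529, 218.653] pointing down, gripper open.
Joint ranges: [-3.14, 3.14], [-0.91, 2.08], [0.19, 2.58], [-1.22, 4.36], [0.22, 2.71], [-3.12, 3.12]. Speed limits (rad/s): [2.57, 2.57, 3.14, 3.14, 3.14, 3.14].

## Interface

Orientations are given as [roll, pitch, yaw] about the fixed x, y, z axes, in that order (R = Rz(yaw) Ry(pitch) Rx(roll)).
In Python, from bench import robot gives the robot as it stands. The module is installed in compiled form; this text tells all that it offers. Calls block until the motion is done:
- robot.move_ptp(position, orientation): joint-space move of the TCP to a pose.
- robot.move_linear(position, ori=None, speed=150, f_stop=None): straight line of the TCP; ori=None keeps the orientation; speed is the mean speed in mm/s. With f_stop (N) it stops when the force on the tool has changed by that much, and returns True; else False.
- robot.move_j(angles): joint-space move.
- robot.move_gripper(opening): opening from 0.0 (shut) to 1.0 (fully open); the grip force is fixed at half the most; returns when the fingers have stopped.
- robot.sleep(seconds).
- robot.inverse_kinematics(position, orientation): joint angles nearest the present ones, or None.
- robot.get_image(name): name is "scene" or "top" or "wrist"; returns a dict with "img" (420x560x3 uint8, blue, green, red), "fovy" (degrees; the focal length in pixels is half the picture's height over the tangent of half this angle, whatever the lens; pixels are square), "cx", "cy" (the principal point, pixels), "eye" and "orientation" of the camera in the world. Camera axes: x right, y down, z forward; pixel columns grow to the right and rows downward; lengths in mm; the calibration is good to about 2 mm. The wrist camera is an equidistant fisheye: a pixel r from the principal point sees the ray r / f radians off the axis. A picture is of the moment at which its call begins. There is no depth.
A pose or a line that the arm cannot do raises robot.MotionError and nothing moves.
- robot.hand_in(): hands the job in; it is judged then, once.
Readings, each from a call of its own:
- robot.current_t(): time.
- robot.current_qpos(): joint angles.
- robot.current_joint_vel(): joint speeds.
- robot.current_joint_efforts(): joint torques, N m.
- robot.current_tcp_pos(): TCP position.
- robot.current_eef_rot(): TCP orientation.
- robot.current_contact_force(): force on the tool from outside, world axes, zero at the start.
- robot.current_ft_torque(): the same for the moment, N m.
- robot.current_gripper_width(): opening from 0.0 (shut) to 1.0 (fully open).
- robot.current_finger_force(): force on a finger pad.
Only numpy, scipy, OpenCV 4.12 (cv2) and the standard library are available. Lean on these libraries where they do the work, as an engineer would, in place of code of your own. Each camera call takes 0.05 s, during which the arm holds its last target. There are 200 camera calls.

## Task

Load the slide press: raise its head by the grip bar, tooth by tooth, until the pawl holds it in the top notch by itself, then let go and push the loaded slide tray fully home against its rear stop. Next press the release paddle fully down, take hold of the bar again, lift the head a little so that the pawl springs clear, lower the head in your grip until you feel the pad touch the slides, and only then let go, so that it rests on them with its own weight alone. The cover glasses are fragile: do not drop the pad or press it on them, do not haul the head hard against its end stop, and leave the other things on the bench alone.

Things in the scene. Friction and masses are not known exactly. Their poses are not given: they have to be found in the camera images.
- press: slide press, fixed: cream base 260 x 150 mm, 142 mm high column at its far end (front face at x = 47 mm). Origin on the bench below the pad; x from the loading side (robot's) to the column, y to the red paddle's side, z up: all offsets in these axes, heights from the bench. The felt-faced pad, 74 x 80 mm, is screw-set: underside 30 to 36 mm high when the head reads 0.
- bed: aluminium bed on four levelling screws on the base, fixed; origin on its top face below the pad, 28 to 32 mm high, differently each day. Two guide strips along x, 96 mm apart, 10 mm high; a strip at x = 44 mm is the rear stop.
- head (a joint): height of the press head in m: toothed rail in the column, cream arm over the bed, grip bar above, pad below; 0.7 to 0.87 kg in all. It hangs on the pawl in notches at 0, 0.015, 0.030, 0.045, 0.060 and 0.075 (top), within 0.5 mm; starts on the second. Going up, each tooth pushes the pawl aside (some 6 N over the weight); end stop at 0.081.
- grip (a point): centre of the black grip bar, 20 mm thick, 72 mm long, along the press's y axis; at x = -15, y = -2 mm, 124 mm high when the head reads 0, rising with it. 30 mm free between the bar and the arm below it; its posts stand 26 mm either side of the middle.
- stop: red end stop on top of the column, fixed; the rail's red lug meets it 6 mm above the top notch
- release (a joint): angle of the red release paddle in rad: 0 up, pawl sprung into the rail; 0.6 fully down, pawl sprung away from it. Stiff (5 to 6 N at the paddle), stays where put. With the paddle down the pawl still stays in its notch while the head's weight hangs on it; it springs clear once the head is raised 2 to 4 mm, and the head then falls unless held.
- paddle (a point): top of the red paddle, 28 x 24 mm, on a 77 mm lever whose pin is at x = 57, y = 29 mm, 63 mm high. At x = 57, y = 101 mm, 93 mm high when up; sinks in an arc to 47 mm high at y = 104 mm when fully down.
- tray: loaded slide tray, loose, 0.2 to 0.3 kg: grey plate 144 x 92 x 6 mm, three glass slides, glass top 9 mm above its underside. Between the guide strips, pulled out 40 to 65 mm towards the robot. Origin on the underside below the slides' middle, plate from x = -100 to +44 mm; home: origin at the press's x = 0, y = 0, plate against the rear stop.
- tab (a point): top centre of the tray's blue upright tab, 8 mm thick (x), 44 mm wide (y), top 38 mm above the tray's underside; at the tray's x = -85 mm, 48 mm from the pad's edge when home
- spare_tray: white empty slide tray, same shape as the loaded one (144 x 92 x 6 mm plate, blue 32 mm tab); a bystander, origin under the plate
- mountant: small amber bottle with white cap, 38 mm across, 75 mm tall, standing; a bystander, origin at its foot
- cover_box: blue cover-glass box with clear lid, 56 x 35 x 22 mm; a bystander
- stain_cup: white ceramic cup, 60 mm across, 55 mm tall; a bystander
- forceps: steel forceps lying flat, 130 mm long; a bystander
- marker: black marker pen with white cap, 130 mm long, 10 mm thick; a bystander
- slide_box: yellow slide box, 85 x 110 x 35 mm; a bystander
There are look-alikes about, which are no part of the job. What is shaped like the tray but orange or pink is not meant.

How it is judged (in metres and radians):
On the way, in this order (a step that is already met when the one before it is completed fails the run):
1. the head hangs in the top notch (within 3 mm below, 2.5 mm above 0.075 m), nobody holding it (value of joint head between 0.072 and 0.0775 m and contact force between the fingers and anything else below 0.1 N and velocity of joint head below 0.005 m/s), for 0.3 s.
2. the tray is fully home (within 4 mm along the guides) with the head still in the top notch (x of tray in the frame of press between -0.004 and 0.004 m and y of tray in the frame of press between -0.005 and 0.005 m and value of joint head between 0.072 and 0.0775 m), for 0.2 s.
3. the paddle is fully down (at least 0.5 rad) with the head still hanging on the pawl (all of step 2 and value of joint release above 0.5 rad), for 0.2 s.
4. the pad touches the slides of the tray (over 0.5 N) while the fingers still hold the head (x of tray in the frame of press between -0.004 and 0.004 m and y of tray in the frame of press between -0.005 and 0.005 m and contact force between head and tray above 0.5 N and contact force between the fingers and head above 1 N), for 0.1 s.
At the end, for the whole second after the job is handed in: The tray is fully home (origin within 4 mm of the press's along x, 5 mm along y) and at rest, the pad lies still on its glass with more than 3 N of its own weight (head below 0.015 m), and the robot has let go of everything (x of tray in the frame of press between -0.004 and 0.004 m and y of tray in the frame of press between -0.005 and 0.005 m and contact force between the fingers and anything else below 0.1 N and contact force between head and tray above 3 N and velocity of joint head between -0.005 and 0.005 m/s and value of joint head below 0.015 m and linear speed of tray below 0.01 m/s); the robot touches nothing.
It fails at once if the pad struck or pressed the slides with more than 20 N (contact force between head and tray above 20 N).
It fails at once if the head was hauled against its end stop with more than 25 N (contact force between anything else and stop above 25 N).
It fails at once if a bystander was moved more than 25 mm (distance of any of spare_tray, mountant, cover_box, stain_cup, forceps, marker, slide_box from where it was at the start of the episode above 0.025 m).
It also fails if it takes over 64 s, if anything falls off the work surface, if the arm or the gripper's body presses on something with over 40 N, if the wrist force passes 120 N, or if a joint passes its speed limit or range.

## Working session

There is one attempt and no reset: what is moved stays moved. The work goes in short steps, each a Python script; the robot and the scene stay as the last script left them, time stands still between calls to the robot, and variables do not carry over. Pictures are saved under pics/ and viewed, at most 10 in all, crops included, and the job is handed in when it is done.

```bash
mkdir -p pics; cat > h.py <<'E'
import numpy as np, cv2
from bench import robot
from scipy.spatial.transform import Rotation as R
def cam(n):
    d=robot.get_image(n); return d
def ray(d,u,v):
    f=d["img"].shape[0]/2/np.tan(np.radians(d["fovy"])/2)
    x,y=u-d["cx"],v-d["cy"]
    return np.array(d["eye"]),R.from_euler('xyz',d["orientation"]).apply(np.array([x,y,f])/np.linalg.norm([x,y,f]))
def onz(d,u,v,z):
    e,r=ray(d,u,v); return e+r*(z-e[2])/r[2]
def proj(d,P):
    f=d["img"].shape[0]/2/np.tan(np.radians(d["fovy"])/2)
    c=R.from_euler('xyz',d["orientation"]).inv().apply(np.array(P)-np.array(d["eye"]))
    c=np.atleast_2d(c); return np.c_[d["cx"]+f*c[:,0]/c[:,2],d["cy"]+f*c[:,1]/c[:,2]]
E
python3 - <<'E'
from h import *
import pickle
D={n:cam(n) for n in("scene","top")}
pickle.dump(D,open("d0.pkl","wb"))
for n,d in D.items():
    cv2.imwrite(f"pics/{n}0.png",cv2.resize(d["img"],(800,600),interpolation=cv2.INTER_CUBIC)); print(n,d["fovy"],d["cx"],d["cy"],d["eye"],d["orientation"])
E
```

```text
scene 55.47520759347456 282.1535254201712 207.37009113600968 [1007.48269746 -575.25961537  807.56719141] [-2.30396188  0.0136002   0.77416862]
top 53.42007157720277 273.8024815313283 207.22741278168766 [ 332.68998405   11.67799465 1031.30470532] [-3.02265218 -0.00780267 -1.5497242 ]
```

View pics/top0.png

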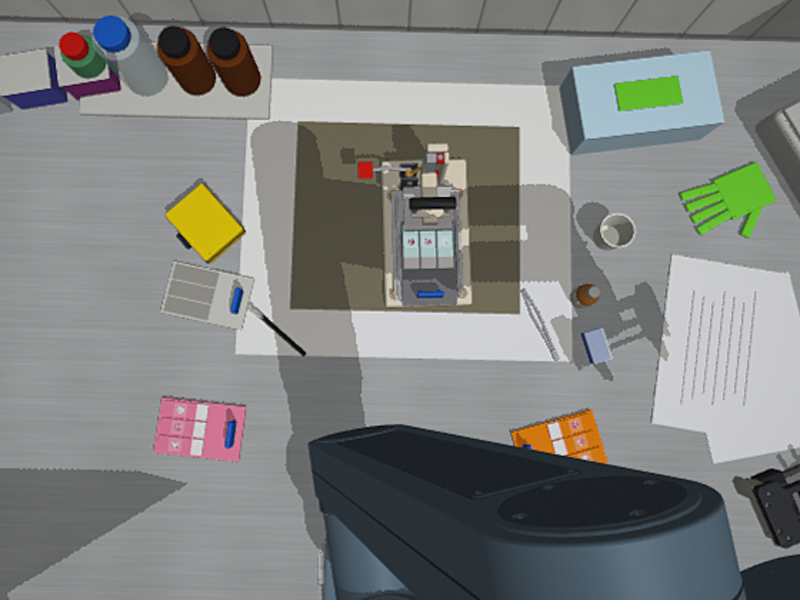

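View pics/scene0.png

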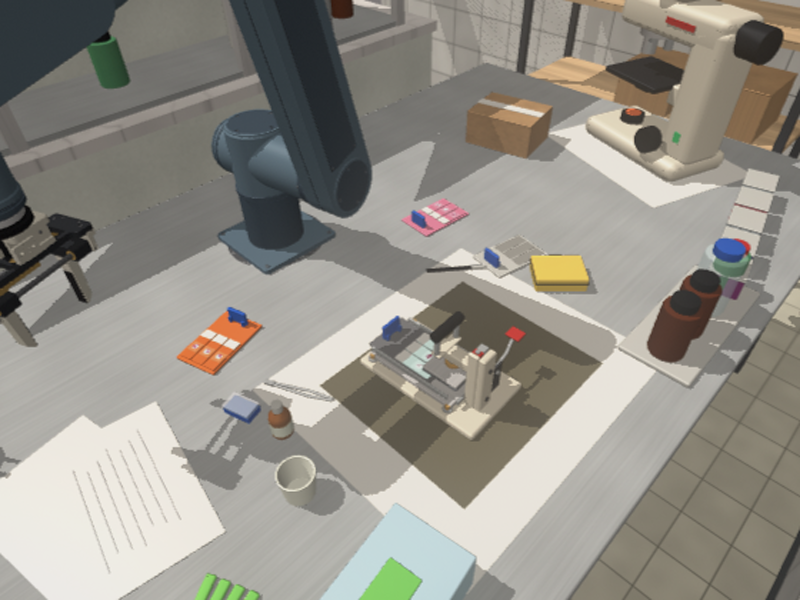

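The tray shape appears four times in the top view (800 px scale): the grey tray with glass slides in the press at (425,255), the white spare at (207,295), the pink one at (200,430) and the orange one at (560,435). I choose the grey one, which is in the press with its tab at (430,294). The paddle is red at (365,170) and the bar is black at (432,203). Next I take a close crop and measure.

```bash
cat > m.py <<'E'
from h import *
def blobs(d,mask,box):
    m=np.zeros_like(mask); x0,y0,x1,y1=box; m[y0:y1,x0:x1]=mask[y0:y1,x0:x1]
    c,_=cv2.findContours(m,cv2.RETR_EXTERNAL,cv2.CHAIN_APPROX_NONE)
    out=[]
    for k in sorted(c,key=cv2.contourArea)[::-1][:3]:
        M=cv2.moments(k)
        if M['m00']>8: out.append((cv2.contourArea(k),M['m10']/M['m00'],M['m01']/M['m00'],cv2.minAreaRect(k)))
    return out
def masks(d):
    h=cv2.cvtColor(d["img"],cv2.COLOR_BGR2HSV); H,S,V=[h[...,i].astype(int) for i in range(3)]
    u=lambda m:(m*255).astype(np.uint8)
    return dict(red=u(((H<8)|(H>172))&(S>150)&(V>90)),blue=u((H>100)&(H<125)&(S>140)&(V>60)),black=u(V<42))
E
python3 - <<'E'
from m import *
import pickle
D=pickle.load(open("d0.pkl","rb"))
for n,box in(("top",(255,85,345,225)),("scene",(245,205,375,310))):
    d=D[n]
    for k,m in masks(d).items():
        for b in blobs(d,m,box): print(n,k,b)
a=cv2.resize(D["top"]["img"][80:225,240:345],None,fx=4,fy=4,interpolation=cv2.INTER_CUBIC)[:600]
b=cv2.resize(D["scene"]["img"][205:315,245:375],None,fx=2.9,fy=2.9,interpolation=cv2.INTER_CUBIC)
o=np.zeros((600,800,3),np.uint8); o[:a.shape[0],:a.shape[1]]=a; o[:b.shape[0],421:421+b.shape[1]]=b[:,:379]
cv2.imwrite("pics/c1.png",o)
E
```

```text
top red (54.5, 257.480122324159, 118.54740061162079, ((257.5, 118.5), (11.0, 5.0), 90.0))
top blue (57.5, 301.1681159420289, 205.3217391304348, ((301.0, 205.0), (4.0, 18.0), 90.0))
top black (138.0, 301.05314009661834, 141.256038647343, ((302.4862976074219, 141.630126953125), (7.88348388671875, 31.200830459594727), 87.87889862060547))
top black (11.0, 282.07575757575756, 128.25757575757575, ((282.1153869628906, 128.07691955566406), (4.160251617431641, 7.765803337097168), 33.6900634765625))
scene red (65.5, 360.3689567430025, 233.25445292620864, ((360.3769226074219, 233.21539306640625), (11.287158966064453, 7.690152645111084), 29.744882583618164))
```

View pics/c1.png

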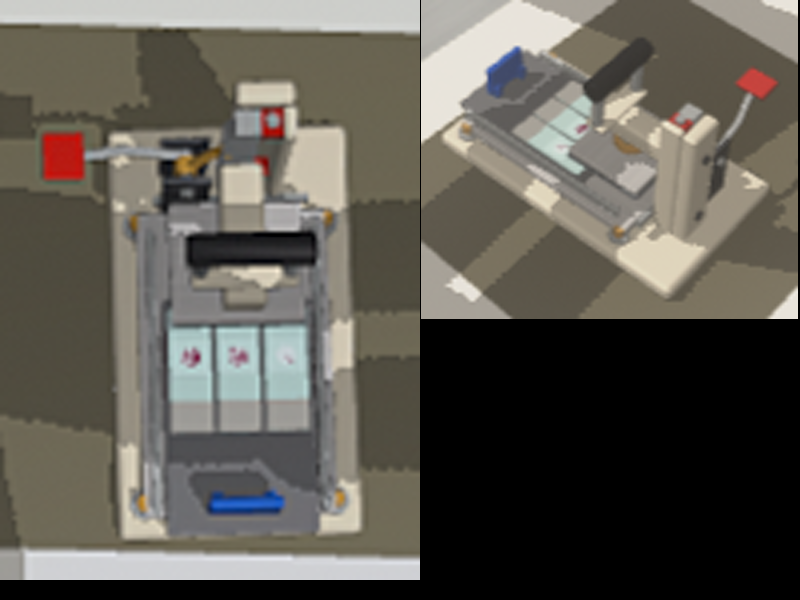

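The crop shows the grey tray with three glass slides between the guides, its tab at top-view px (301.5,205). The bar centre is at (303,142) and the paddle at (255.7,119). I compute the pose from these.

```bash
python3 - <<'E'
from m import *
import pickle
D=pickle.load(open("d0.pkl","rb")); t=D["top"]; s=D["scene"]
def tri(a,b):
    (e1,r1),(e2,r2)=ray(t,*a),ray(s,*b)
    k=np.linalg.lstsq(np.c_[r1,-r2],e2-e1,rcond=None)[0]; p,q=e1+k[0]*r1,e2+k[1]*r2
    return (p+q)/2,np.linalg.norm(p-q)
C=lambda x,y:(240+(x-1.5)/4,80+(y-1.5)/4); S=lambda x,y:(245+(x-421)/2.9,205+y/2.9)
pad=onz(t,*C(63,156),93); print("paddle",pad,tri(C(63,156),S(756,82)))
l=onz(t,*C(187,250),139+3);r=onz(t,*C(317,247),139+3);print("bar",l,r,(l+r)/2,np.linalg.norm(l-r),np.arctan2(*(l-r)[[0,1]]), tri(C(252,248),S(618,68)))
print("tab",onz(t,*C(246,501),68),tri(C(246,495),S(506,62)))
cs=[onz(t,*C(*c),18) for c in((121,540),(361,532),(345,128),(111,132))]
print(np.round(cs,1),np.mean(cs,0))
lc,rc=cs[0]-cs[3],cs[1]-cs[2]; print(np.linalg.norm(lc),np.linalg.norm(rc),np.linalg.norm(cs[0]-cs[1]),[np.arctan2(-v[1],-v[0]) for v in(lc,rc)],np.arctan2(*( -(cs[0]-cs[1]))[[0,1]]))
E
```

```text
paddle [651.20017691  53.87420462  93.        ] (array([652.47174481,  54.00813701,  89.12203583]), np.float64(0.11638167590266772))
bar [583.07828378 -17.49274739 142.        ] [586.4184018  -88.61146303 142.        ] [584.74834279 -53.05210521 142.        ] 71.19710740325495 -0.046930901681005256 (array([586.10895126, -53.31200352, 138.18788795]), np.float64(0.0030998114704876953))
tab [454.85745732 -56.87111648  68.        ] (array([458.87797489, -57.70154942,  61.38382213]), np.float64(1.0888587814695563))
[[ 435.5   15.5   18. ]
 [ 443.7 -131.    18. ]
 [ 699.1 -119.6   18. ]
 [ 692.9   27.5   18. ]] [567.80447245 -51.87973321  18.        ]
257.6859760319189 255.6576501429426 146.71827311464773 [np.float64(0.046570834339063866), np.float64(0.04453646052238229)] 3.0862392395776914
```

```bash
cat >> h.py <<'E'
YAW=0.047; O=np.array([600.2,-50.2,0])
def P(x,y,z): 
    c,s=np.cos(YAW),np.sin(YAW); return (O+np.array([c*x-s*y,s*x+c*y,z])).tolist()
def ori(a): return [np.pi,0,YAW+a]
def st(m=""): print(m,"t%.1f"%robot.current_t(),"tcp",np.round(robot.current_tcp_pos(),1),"F",np.round(robot.current_contact_force(),1),"w%.3f ff%.1f"%(robot.current_gripper_width(),robot.current_finger_force()))
E
python3 - <<'E'
from h import *
print(robot.current_eef_rot())
for a in(np.pi/2,-np.pi/2,0,np.pi): print(a,robot.inverse_kinematics(P(-15,-2,210),ori(a)))
E
```

```text
[-3.14002578e+00 -3.43529479e-04  3.90824298e-01]
1.5707963267948966 [-0.27980663  0.33177041  1.45507264  0.          1.35474961 -0.32680663]
-1.5707963267948966 [-2.79806626e-01  3.31770409e-01  1.45507264e+00 -4.44089210e-16
  1.35474961e+00  2.81478603e+00]
0 [-2.79806626e-01  3.31770409e-01  1.45507264e+00 -4.44089210e-16
  1.35474961e+00  1.24398970e+00]
3.141592653589793 [-0.27980663  0.33177041  1.45507264  0.          1.35474961 -1.89760295]
```

```bash
python3 - <<'E'
from h import *
A=ori(np.pi/2)
robot.move_ptp(P(-15,-2,200),A); robot.move_gripper(0.5); st("above")
d=cam("wrist"); cv2.imwrite("pics/w1.png",d["img"])
hit=robot.move_linear(P(-15,-2,121),speed=60,f_stop=5); st(hit)
d=cam("wrist"); cv2.imwrite("pics/w2.png",d["img"])
if not hit:
    robot.move_gripper(0.0); st("gripped")
    cv2.imwrite("pics/s2.png",cv2.resize(cam("scene")["img"][180:320,220:400],None,fx=4,fy=4,interpolation=cv2.INTER_CUBIC))
E
```

```text
above t3.1 tcp [585.3 -52.9 200. ] F [-0.  -0.6  1. ] w0.495 ff0.0
False t4.6 tcp [585.6 -53.  121.5] F [-0.1  0.1  0. ] w0.500 ff0.0
gripped t5.2 tcp [585.1 -52.9 121. ] F [-1.3 -0.1  1. ] w0.208 ff30.0
```

View pics/s2.png

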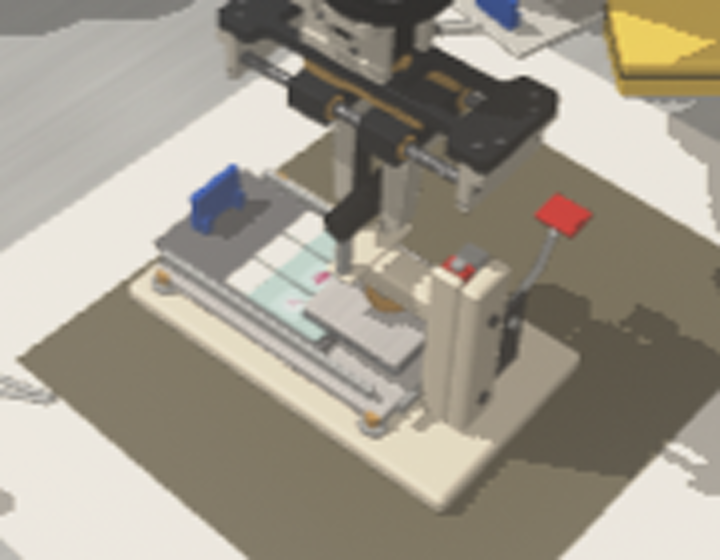

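The picture shows the bar at about (350,215) firmly between the fingers, width 19 mm, clear of the column. Lifting next.

```bash
python3 - <<'E'
from h import *
z=robot.current_tcp_pos()[2]
for h in(16.5,31.5,46.5,57,62):
    hit=robot.move_linear(P(-15,-2,z+h),speed=30,f_stop=26); st((h,hit))
    if hit: break
robot.move_linear(P(-15,-2,z+59.8),speed=15); st("hang")
d=cam("wrist"); cv2.imwrite("pics/w3.png",d["img"])
cv2.imwrite("pics/s3.png",cv2.resize(cam("scene")["img"][160:320,200:400],None,fx=4,fy=3.75,interpolation=cv2.INTER_CUBIC))
E
```

```text
(16.5, False) t6.0 tcp [585.1 -52.9 137.8] F [ 0.1 -1.5 -4.8] w0.205 ff30.0
(31.5, False) t6.6 tcp [585.1 -52.9 152.9] F [-1.8 -0.1 -4.8] w0.205 ff30.0
(46.5, False) t7.3 tcp [585.1 -52.9 167.9] F [-2.1 -0.5 -6.1] w0.209 ff30.0
(57, False) t7.8 tcp [585.1 -52.9 178.3] F [-2.7 -1.7 -6. ] w0.203 ff30.0
(62, False) t8.1 tcp [585.2 -52.9 183.5] F [-3.4 -1.1 -5.3] w0.204 ff30.0
hang t8.4 tcp [585.1 -52.9 181.1] F [-4.9 -0.6 -2.3] w0.210 ff30.0
```

View pics/s3.png

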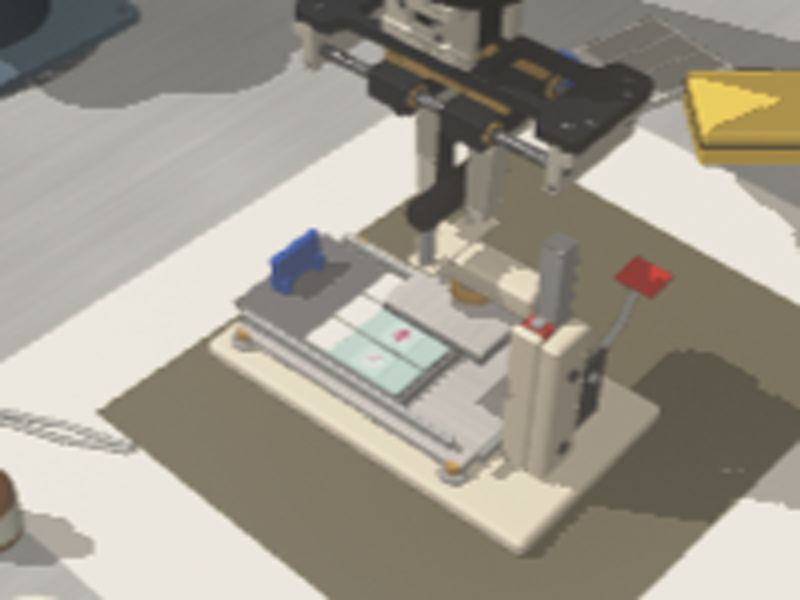

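The head went up with the grip and the rail now stands out of the column at about (555,270). I ease the load onto the pawl and release only if it takes the weight.

```bash
python3 - <<'E'
from h import *
z=robot.current_tcp_pos()[2]
hit=robot.move_linear(P(-15,-2,z-2),speed=6,f_stop=5); st(hit)
if hit:
    robot.move_gripper(0.5); robot.sleep(0.5); st("released")
    robot.move_linear(P(-15,-2,250),speed=120); st()
    cv2.imwrite("pics/s4.png",cv2.resize(cam("scene")["img"][160:320,200:400],None,fx=4,fy=3.75,interpolation=cv2.INTER_CUBIC))
E
```

```text
True t8.7 tcp [585.  -52.9 180.9] F [-0.   0.9  5.3] w0.210 ff30.0
released t9.9 tcp [582.2 -52.5 178.2] F [0.7 0.9 0.2] w0.498 ff0.0
 t10.6 tcp [584.9 -52.8 249.3] F [ 0.  -0.7 -1.3] w0.496 ff0.0
```

View pics/s4.png

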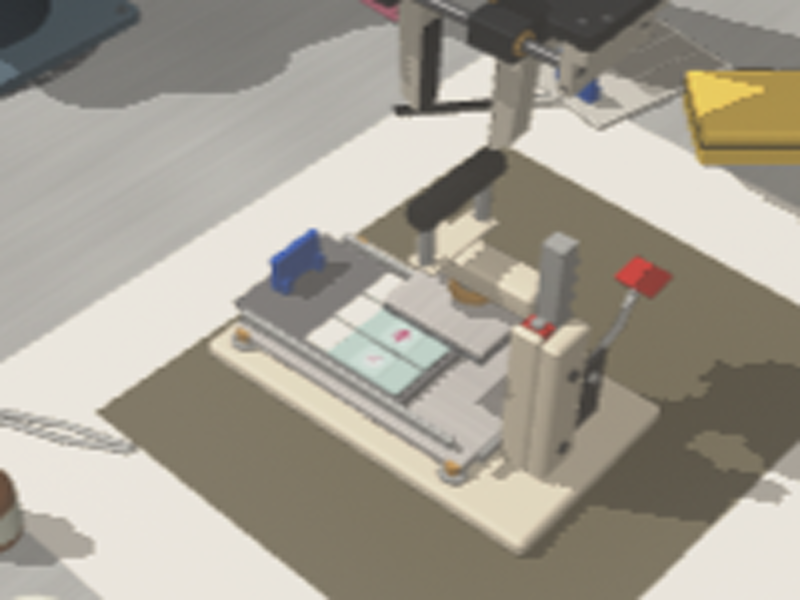

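```bash
python3 - <<'E'
from h import *
robot.move_gripper(0.0)
B=ori(0)
robot.move_linear(P(-180,0,250),speed=250)
robot.move_ptp(P(-180,0,160),B); st("behind")
robot.move_linear(P(-180,0,50),speed=120,f_stop=5); st("down")
hit=robot.move_linear(P(-85,0,50),speed=40,f_stop=5); st(hit)
print("press x of tcp",(np.array(robot.current_tcp_pos())-O)[:2]@[np.cos(YAW),np.sin(YAW)])
cv2.imwrite("pics/s5.png",cv2.resize(cam("scene")["img"][160:320,200:400],None,fx=4,fy=3.75,interpolation=cv2.INTER_CUBIC))
E
```

```text
behind t13.8 tcp [420.9 -58.7 160. ] F [ 0.1  0.6 -0.6] w0.007 ff0.0
down t14.8 tcp [420.9 -58.9  50.5] F [ 0.1 -0.2  0.6] w0.004 ff0.0
True t16.6 tcp [500.5 -54.8  49.5] F [-0.1 -0.1 -0.3] w0.001 ff0.0
press x of tcp -99.795754783677
```

The head hangs in the top notch on its own (bar at about (455,190)). The push stopped near the expected spot. I push again to see whether it is really against the stop.

```bash
python3 - <<'E'
from h import *
hit=robot.move_linear(P(-85,0,50),speed=20,f_stop=10); st(hit)
print((np.array(robot.current_tcp_pos())-O)[:2]@[np.cos(YAW),np.sin(YAW)])
robot.move_linear(P(-125,0,50),speed=80); robot.move_linear(P(-125,0,250),speed=250)
t=cam("top");s=cam("scene")
import pickle; pickle.dump(dict(top=t,scene=s),open("d1.pkl","wb"))
a=cv2.resize(t["img"][80:225,240:345],None,fx=4,fy=4,interpolation=cv2.INTER_CUBIC)
b=cv2.resize(s["img"][205:315,245:375],None,fx=2.9,fy=2.9,interpolation=cv2.INTER_CUBIC)
o=np.zeros((600,800,3),np.uint8); o[:a.shape[0],:a.shape[1]]=a; o[:b.shape[0],421:421+b.shape[1]]=b[:,:379]
cv2.imwrite("pics/c6.png",o); st()
E
```

```text
True t17.0 tcp [500.4 -54.3  48.7] F [-0.5  0.5  0.2] w0.007 ff0.0
-99.93076907069577
 t18.5 tcp [474.4 -55.7 248.2] F [-0.1 -0.4  0.5] w0.005 ff0.0
```

View pics/c6.png

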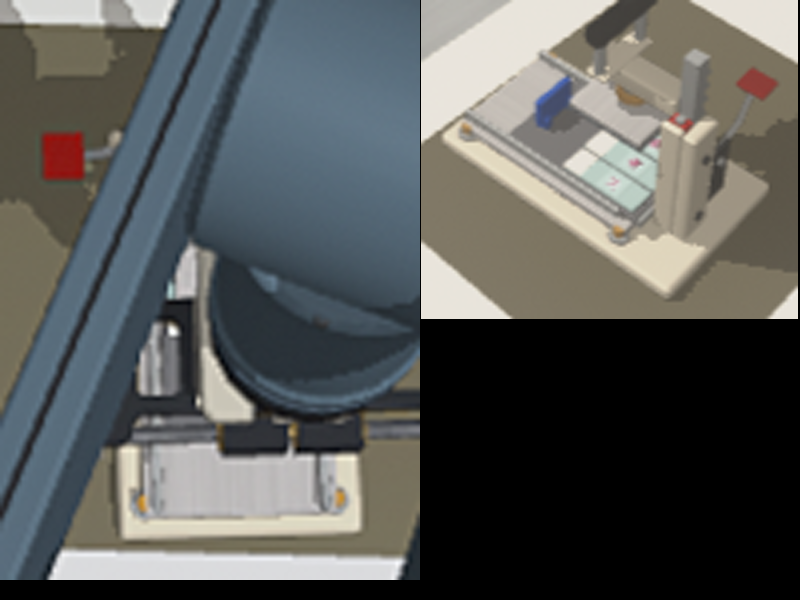

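The tray now sits deep under the head, the tab has moved to (553,100), and a 10 N push moved nothing further. Pushing the paddle next, after a quick numerical check of the tab's travel.

```bash
python3 - <<'E'
from m import *
import pickle
c,s_=np.cos(YAW),np.sin(YAW)
for f in("d0.pkl","d1.pkl"):
    s=pickle.load(open(f,"rb"))["scene"]
    h=cv2.cvtColor(s["img"],cv2.COLOR_BGR2HSV); m=((h[...,0]>100)&(h[...,0]<130)&(h[...,1]>120)).astype(np.uint8)
    b=blobs(s,m,(260,205,320,260))[0]; p=onz(s,b[1],b[2],53)-O
    print(b[:3],"press x,y",p[0]*c+p[1]*s_,-p[0]*s_+p[1]*c)
A=ori(np.pi/2)
robot.move_ptp(P(57,102,250),A); st("over")
robot.move_linear(P(57,102,110),speed=120,f_stop=5); st()
hit=robot.move_linear(P(57,103,44),speed=35,f_stop=22); st(hit)
robot.move_linear(P(57,103,250),speed=200); st()
robot.move_gripper(0.5)
robot.move_linear(P(-15,-2,260),speed=250); st()
d=cam("scene")
cv2.imwrite("pics/s7.png",cv2.resize(d["img"][160:320,200:400],None,fx=4,fy=3.75,interpolation=cv2.INTER_CUBIC))
E
```

```text
(10.5, 272.4920634920635, 225.96825396825395) press x,y -152.52651303051206 2.7940112172123843
(10.0, 289.9, 236.2) press x,y -92.33860696455618 4.65062156971694
over t19.7 tcp [651.9  54.1 249.4] F [ 0.1 -0.2  0.4] w0.004 ff0.0
 t21.0 tcp [653.   54.3 111. ] F [ 0.5 -0.  -0.1] w0.006 ff0.0
True t22.6 tcp [652.8  56.7  51.4] F [-1.9  0.7  7.6] w0.004 ff3.5
 t23.7 tcp [651.6  55.3 248.3] F [-0.   0.8 -0.7] w0.007 ff0.0
 t25.3 tcp [585.7 -52.5 260.2] F [ 0.9  0.3 -0.4] w0.504 ff0.0
```

View pics/s7.png

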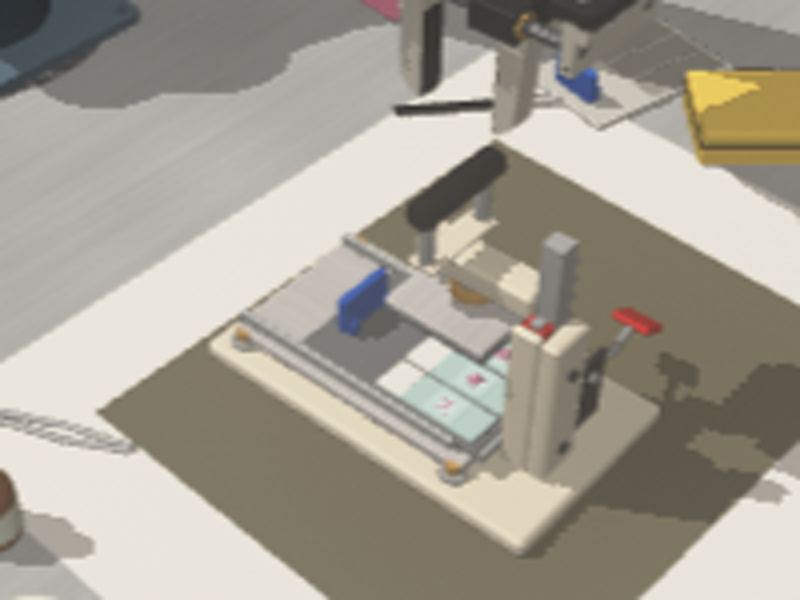

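The paddle is down (red at (637,320), tilted) and the head still hangs on the pawl. The tab moved about 60 mm, which matches home. Next I grip and lift slightly, then lower.

```bash
python3 - <<'E'
from h import *
hit=robot.move_linear(P(-15,-2,181),speed=80,f_stop=5); st(hit)
robot.move_gripper(0.0); st("grip"); z=robot.current_tcp_pos()[2]
hit=robot.move_linear(P(-15,-2,z+4.7),speed=12,f_stop=22); robot.sleep(0.3); st(("lift",hit))
hit=robot.move_linear(P(-15,-2,z-6),speed=12,f_stop=6); st(("low1",hit))
if not hit:
    hit=robot.move_linear(P(-15,-2,z-56),speed=35,f_stop=6); st(("low2",hit))
E
```

```text
False t26.5 tcp [585.7 -53.  181.7] F [-0.8  1.1  1.1] w0.498 ff0.0
grip t27.0 tcp [585.1 -52.9 181.1] F [-1.9  0.9  1.5] w0.209 ff30.0
('lift', False) t27.9 tcp [585.1 -52.9 185.7] F [-0.5 -1.8 -8.2] w0.207 ff30.0
('low1', False) t28.9 tcp [585.1 -52.9 174.9] F [-1.9 -1.3 -8.8] w0.203 ff30.0
('low2', False) t30.5 tcp [585.2 -52.9 125.1] F [-4.1 -1.7 -7.3] w0.205 ff30.0
```

```bash
python3 - <<'E'
from h import *
for i in range(6):
    hit=robot.move_linear(P(-15,-2,104),speed=5,f_stop=3); robot.sleep(0.3)
    F=np.mean([robot.current_contact_force()[2] for _ in range(5)]); st(("touch",hit,round(F,1)))
    if not hit or F>-5.2: break
E
```

```text
('touch', True, np.float64(6.8)) t33.4 tcp [585.1 -52.9 110.8] F [0.7 0.8 6.8] w0.205 ff30.0
```

Contact is made, at about 15 N total, slightly firm. I ease off a little before letting go.

```bash
python3 - <<'E'
from h import *
z=robot.current_tcp_pos()[2]
for k in range(6):
    F=np.mean([robot.current_contact_force()[2] for _ in range(8)]); print(round(F,1))
    if F<1.5: break
    robot.move_linear(P(-15,-2,z+0.1*(k+1)),speed=5); robot.sleep(0.15); st()
E
```

```text
6.8
 t34.7 tcp [585.  -52.9 110.8] F [-1.3 -0.   5.5] w0.204 ff30.0
5.5
 t35.1 tcp [585.  -52.9 110.9] F [-2.  -0.4  5. ] w0.202 ff30.0
5.0
 t35.5 tcp [585.  -52.9 110.8] F [-2.7 -1.1  2.4] w0.206 ff30.0
2.4
 t35.9 tcp [585.  -52.9 110.9] F [-2.  -0.8  0.2] w0.204 ff30.0
0.2
```

```bash
python3 - <<'E'
from h import *
robot.move_gripper(0.5); robot.sleep(0.3); st("open")
robot.move_linear(P(-15,-2,230),speed=100); st()
robot.move_linear(P(-120,-2,260),speed=250); robot.sleep(0.3); st()
cv2.imwrite("pics/s8.png",cv2.resize(cam("scene")["img"][160:320,200:400],None,fx=4,fy=3.75,interpolation=cv2.INTER_CUBIC))
E
```

```text
open t36.9 tcp [585.3 -52.9 111.2] F [-0.1 -0.4  0.1] w0.501 ff0.0
 t38.2 tcp [584.9 -52.8 229.1] F [ 0.1 -0.2  0.3] w0.503 ff0.0
 t39.1 tcp [481.  -57.8 259.2] F [-0.1 -0.   0.7] w0.501 ff0.0
```

View pics/s8.png

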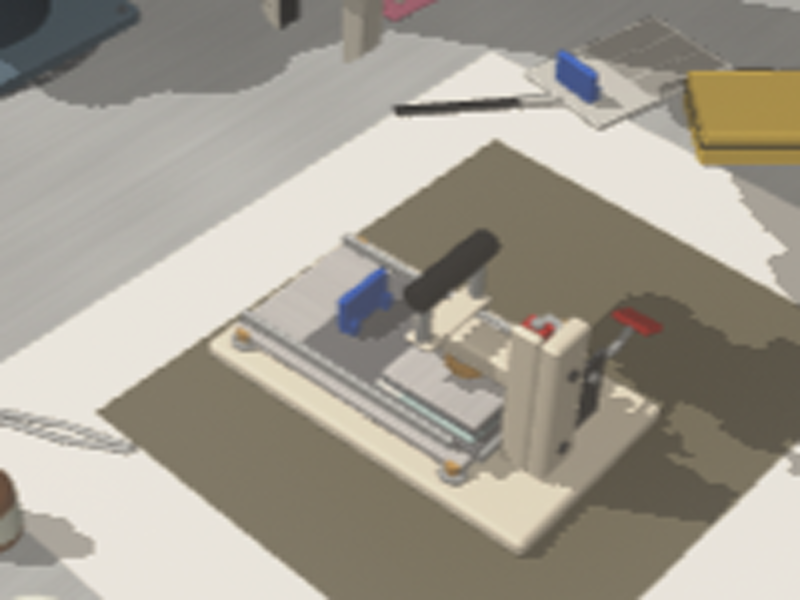

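The pad rests on the slides at about (445,395), the tab is unmoved at (363,300), and the gripper is clear.

```bash
python3 -c "
from bench import robot
print(robot.hand_in())"
```

```text
the job is handed in; nothing more can be done
None
```

I handed the job in at about 39 s of the 64 s; no verdict came back. The tray was pushed home against its stop, the paddle is down, and the pad was lowered in the grip until it touched and now rests on the slides by its own weight. First contact was a little firm, at roughly 15 N by my estimate against the 20 N limit.

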